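# Stop the tea caddy rocking on the cord cover

## Task

The green tea caddy on the office desk rocks because two of its feet are perched on the grey cord cover. Take it by its handle and turn it on the spot until all four feet stand on the desk, two on each side of the cord cover, with its sides square to the cover, then let go so that it stands level and still. Do not shift the white caddy or the glass jar.

Things in the scene. Friction and masses are not known exactly. Their poses are not given: they have to be found in the camera images.
- green_caddy: Loose green caddy, 0.5 kg: open 140 mm square tray, rim 52 high, on 4 domed feet at x,y=+/-57 (14 mm thick). Handle: wooden bar along x over the middle, 16 wide, 18 high, centre 131 above feet, 128 clear between end posts. Steel pot (50 dia, top 93 high) fixed at +x+y corner. Origin: middle, at foot bottoms; z up. Starts leaning about 6 deg, a diagonal along the cord cover, 2 feet on it.
- cord_cover: Fixed grey plastic strip lying on the desk, 340 mm long (x axis), 30 wide (y), 8 high. At its +x end a white socket pod 60 wide, 35 high; at its -x end a black disc 52 across, 6 high. Origin: middle of the strip, on the desk. The green caddy starts near its middle.
- white_caddy: Loose white caddy of the same shape and size as the green one but with no pot, standing steady on the desk; a bystander. Origin: its middle at the foot bottoms.
- jar: Loose closed glass jar with a red cap, 80 mm diameter, 130 mm high; a bystander. Origin: centre of its underside.
There are look-alikes about, which are no part of the job. Leave any blue look-alike of the green_caddy alone.

How it is judged:
At the end, for the whole second after the job is handed in: The green caddy is level within 1.7 degrees with all four feet on the desk (origin under 3 mm high), its sides square to the cord cover within 15 degrees (either way round), its middle within 30 mm of where it started, released and at rest (angle between green_caddy's own z axis and vertical below 0.03 rad and height (world z) of green_caddy below 0.003 m and distance of green_caddy from where it was at the start of the episode below 0.03 m and (angle between the x axis of green_caddy and the x axis of cord_cover, either way round below 0.262 rad or angle between the x axis of green_caddy and the y axis of cord_cover, either way round below 0.262 rad) and linear speed of green_caddy below 0.02 m/s and angular speed of green_caddy below 0.1 rad/s); the robot touches nothing.
It fails at once if the white caddy is shifted by more than 20 mm (distance of white_caddy from where it was at the start of the episode above 0.02 m).
It fails at once if the jar is shifted by more than 20 mm (distance of jar from where it was at the start of the episode above 0.02 m).
It also fails if it takes over 32 s, if anything falls off the work surface, if the arm or the gripper's body presses on something with over 40 N, if the wrist force passes 120 N, or if a joint passes its speed limit or range.

## Robot

A 6-joint arm with a two-finger parallel gripper is mounted at the origin on the work surface. World frame = base frame: x ahead of the robot, y to its left, z up, the work surface at z = 0. Lengths are in m, angles in rad, forces in N, time in s.
With the tool pointing down it reaches from about 0.35 to 0.975 m from the base axis. Payload 4.9 kg.
Tool frame: the origin (TCP) lies between the finger pads; the fingertips stand 22 mm ahead of it and the grasp point (between the pads) lies 3 mm ahead of it; z points along the fingers, y is the line along which they close (so a half turn about z gives the same grasp; the last joint's range is limited). The gripper opens to 85 mm and grips with 20 to 120 N. Pads are 22 mm wide; open, the fingers measure 114 mm over their backs; the gripper's body (76 mm by 85 mm) begins 54 mm behind the grasp point. The pads swing forward as they close: fully open they stand 13 mm farther back than shut.
Start: joints at [1.019, 0.053, 1.613, -0, 1.476, -0.119], TCP at [0.262, 0.567, 0.253] pointing down, gripper open.
Joint ranges: [-3.01, 3.01], [-1.01, 2.22], [0.06, 2.58], [-1.02, 4.17], [0.09, 2.62], [-3.14, 3.14]. Speed limits (rad/s): [2.57, 2.57, 3.14, 3.14, 3.14, 3.14].

## Interface

Orientations are given as a unit quaternion [w, x, y, z].
In Python, from plant import state, grab_frame, get_calibration, job_done, recognise, regions_of gives the robot as it stands.
- The arm moves only by the tool apply_moves, never from a script. Its argument "targets" is a list of rows, each an object with "translation": the shift along the tool's x, y, z normalised to -1 to 1, where 1 is 100 mm, a list of three; "twist": the turn about the tool's z normalised to -1 to 1, where 1 is 0.1 rad; "hand": the opening, from 0 (shut) to 1 (fully open). A call has 1 to 8 rows; each row shifts and turns the commanded pose from where the row before left it, along the tool's axes as they then stand; what a row does not reach is not made up. A row lasts 1/10 s, in which the tool goes at most 50 mm and 8.59 degrees, less where a joint would pass 70% of its speed; a pose out of reach is approached as far as the arm can. A call with a number of a shift or a turn outside -1 to 1 is refused whole. A call with a gripper value outside its range is refused whole. The fingers move at their own pace and stop on an object; the grip force is fixed at half the most. Time passes only in rows, so rows that do not move let the fingers close. It gives the time, the measured TCP pose, the force, the opening and the grip force at its end, in the units of the state.
- state(): the state, without advancing time (a new reading comes with each control period).
- grab_frame(name): name is "side" or "top"; returns the picture (420x560x3 uint8, red, green, blue); there is no depth.
- get_calibration(name): a dict with "camera_matrix" (3x3 intrinsics, pixels), "D" ([k1, k2, p1, p2, k3] as OpenCV has them; the pictures are not rectified), "pose" (4x4, takes a point from camera to world coordinates). Camera axes: x right, y up, looking along -z (the intrinsics and any distortion apply to the point x, -y, -z); pixel columns grow to the right and rows downward; lengths in m; the calibration is good to about 2 mm. A picture is of the moment at which its call begins. get_calibration takes no time and is no camera call.
- job_done(): hands the job in; it is judged then, once.
Trained networks look in the newest picture that a camera, given by its name, has taken for a name from the list of things; names that differ only in an ending like _2 or _b are one class to them, and where a whole thing is asked for, a point or a joint stands for the part that bears it (a point fixed in the world has none). Each returns a list of dicts, best first, with "score" (0 to 1); they miss things now and then, are a little off and sometimes report something else, mostly with a low value. They report only what shows in the picture. A call takes as long as a camera call. They do not tell look-alikes from the thing itself.
- recognise(camera, query): "point" ([x, y, z] in m, in world coordinates, good to about 4 mm: the middle of the surface that is visible of it).
- regions_of(camera, query): "pixels" (420x560 bool, what is visible of it).
The state is a dict: "time": time; "joint_pos": joint angles; "joint_vel": joint speeds; "joint_efforts": joint torques, N m; "tool_pos": TCP position; "tool_rot": TCP orientation; "contact_force": force on the tool from outside, world axes, zero at the start; "ft_torque": the same for the moment, N m; "gripper_width": opening from 0.0 (shut) to 1.0 (fully open); "grasp_force": force on a finger pad.
Only numpy, scipy, OpenCV 4.12 (cv2) and the standard library are available. Lean on these libraries where they do the work, as an engineer would, in place of code of your own. Each camera call takes 0.05 s, during which the arm holds its last target. There are 200 camera calls.

## Working session

There is one attempt and no reset: what is moved stays moved. The work goes in short steps, Python scripts to look and compute and a tool call to move; the robot and the scene stay as the last step left them, time stands still between calls to the robot, and variables do not carry over. Pictures are saved under pics/ and viewed, at most 10 in all, crops included, and the job is handed in when it is done.

Besides the shell and the picture viewer there is one more tool, called after ">>>" as a command line: name --argument value ..., lists and objects as JSON in quotes. apply_moves: Moves the arm, as the interface text tells. Its arguments: {"type":"object","properties":{"targets":{"type":"array"}},"required":["targets"]}

```bash
mkdir -p pics
python3 - <<'E'
from plant import *
import cv2,numpy as np
for c in ("top","side"):
    f=grab_frame(c); cv2.imwrite(f"pics/{c}0.png",f[:,:,::-1])
    k=get_calibration(c); print(c,np.round(k["camera_matrix"],1).tolist(),k["D"],np.round(k["pose"],3).tolist())
    for q in ("green_caddy","cord_cover","white_caddy","jar"):
        for r in recognise(c,q): print(c,q,round(r["score"],2),np.round(r["point"],3))
s=state();print(s["time"],s["tool_pos"],s["tool_rot"],s["gripper_width"])
E
```

```text
top [[469.1, 0.0, 282.1], [0.0, 469.1, 214.5], [0.0, 0.0, 1.0]] [0.00738453 0.         0.         0.         0.        ] [[-0.004, 0.986, -0.165, 0.276], [-1.0, 0.0, 0.025, 0.008], [0.024, 0.165, 0.986, 1.291], [0.0, 0.0, 0.0, 1.0]]
top green_caddy 0.94 [0.279 0.265 0.049]
top green_caddy 0.87 [ 0.65  -0.155  0.038]
top green_caddy 0.78 [0.526 0.08  0.05 ]
top green_caddy 0.6 [0.496 0.336 0.128]
top cord_cover 0.96 [0.642 0.119 0.01 ]
top white_caddy 0.73 [ 0.51  -0.38   0.034]
top jar 0.8 [0.496 0.336 0.127]
side [[491.1, 0.0, 278.8], [0.0, 491.1, 209.3], [0.0, 0.0, 1.0]] [-0.08488254  0.          0.          0.          0.        ] [[0.967, 0.161, -0.198, 0.2], [-0.255, 0.614, -0.747, -0.958], [0.001, 0.773, 0.635, 0.844], [0.0, 0.0, 0.0, 1.0]]
side green_caddy 0.85 [ 0.649 -0.151  0.05 ]
side green_caddy 0.78 [0.285 0.257 0.05 ]
side green_caddy 0.7 [0.522 0.073 0.059]
side cord_cover 0.75 [0.517 0.06  0.007]
side white_caddy 0.74 [ 0.515 -0.398  0.036]
side jar 0.97 [0.497 0.323 0.086]
0.5 [0.26211412 0.56734583 0.25328339] [-5.46789830e-06  2.14725154e-01  9.76674515e-01 -2.46714199e-05] 1.0006927437155357
```

View pics/top0.png

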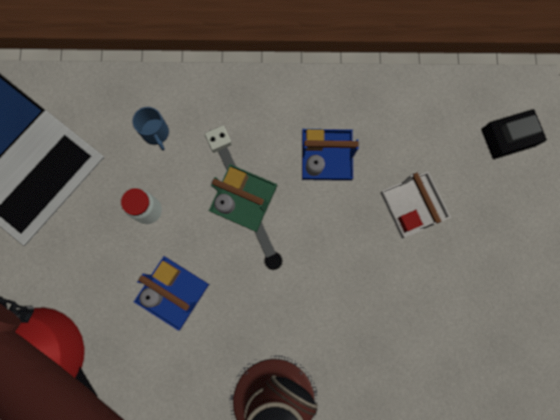

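View pics/side0.png

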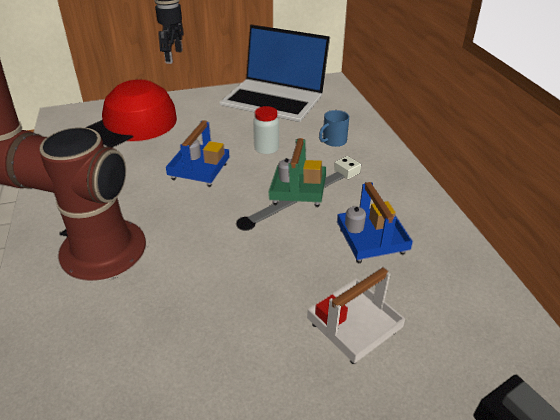

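The top view shows the candidates: green caddy at (242,195), blue look-alikes at (328,155) and (172,292), and the white caddy at (415,205). I choose the green one: it sits over the grey strip, which runs from the pod (218,138) to the disc (273,261). The side view agrees, with green at (298,175). Next is a close crop, with the handle ends measured.

```bash
cat > h.py <<'E'
import numpy as np,cv2
from plant import *
def ray(c,uv):
    k=get_calibration(c);p=cv2.undistortPoints(np.array([[uv]],float),k["camera_matrix"],np.array(k["D"]))[0,0]
    T=np.array(k["pose"]);return T[:3,3],T[:3,:3]@np.array([p[0],-p[1],-1])
def onz(c,uv,z):
    o,d=ray(c,uv);return o+d*(z-o[2])/d[2]
def tri(a,b):
    o1,d1=ray("top",a);o2,d2=ray("side",b)
    s=np.linalg.lstsq(np.c_[d1,-d2],o2-o1,rcond=None)[0]
    p,q=o1+s[0]*d1,o2+s[1]*d2;return (p+q)/2,np.linalg.norm(p-q)
def proj(c,P):
    k=get_calibration(c);T=np.array(k["pose"]);q=T[:3,:3].T@(np.array(P)-T[:3,3])
    return cv2.projectPoints(np.array([[q[0],-q[1],-q[2]]]),np.zeros(3),np.zeros(3),k["camera_matrix"],np.array(k["D"]))[0][0,0]
E
python3 - <<'E'
from h import *
a=cv2.imread("pics/top0.png")[125:275,190:290];b=cv2.imread("pics/side0.png")[125:225,250:350]
o=np.zeros((600,800,3),np.uint8)
o[:600,:400]=cv2.resize(a,(400,600),interpolation=3)
o[:400,400:]=cv2.resize(b,(400,400),interpolation=3);cv2.imwrite("pics/crop0.png",o)
p,d=onz("top",(218,138),.035),onz("top",(273,261),.006);print(p,d,np.linalg.norm(p-d),np.degrees(np.arctan2(*(p-d)[1::-1])))
E
```

```text
[0.70262609 0.15377987 0.035     ] [0.36291622 0.00093698 0.006     ] 0.37363718400660445 24.224021297805173
```

View pics/crop0.png

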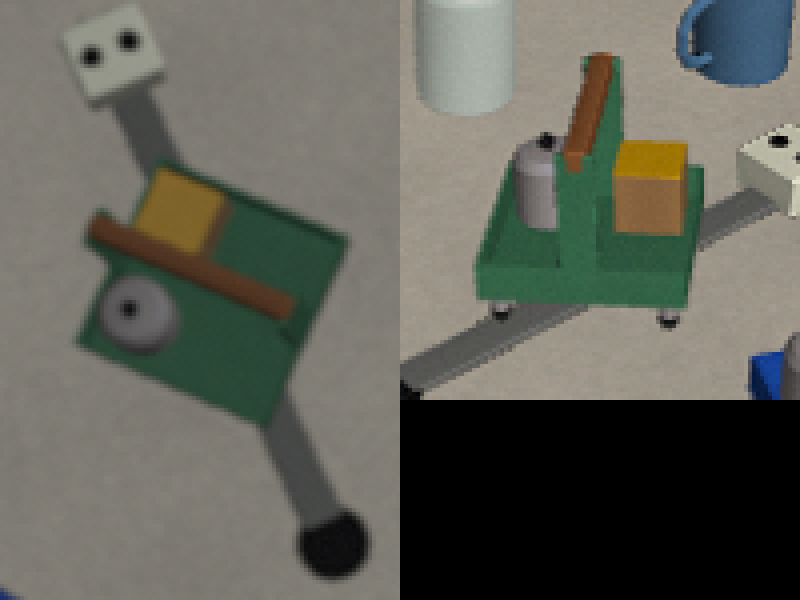

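The crop confirms the green caddy with its pot: a diagonal lies along the strip, and the handle runs from (213.7,181.7) to (261.7,202) in the top view and from (300,139) to (293.7,164.5) in the side view.

Run:
```python
from h import *
A,e=tri((213.7,181.7),(300,139.2));B,f=tri((261.7,202),(293.7,164.5))
print(A,e,B,f,np.linalg.norm(A-B))
for z in (.135,.145):
    a=onz("top",(213.7,181.7),z);b=onz("top",(261.7,202),z);print((a+b)/2,np.linalg.norm(a-b),np.degrees(np.arctan2(*(a-b)[1::-1])))
# strip centreline points: top crop pixel strip (145,125),(297,470)
for q in ((147,125),(300,470)): print(onz("top",(190+q[0]/4,125+q[1]/4),.008))
```

```text
[0.5534852  0.15042442 0.13805129] 0.0006223532533256942 [0.50053423 0.02965488 0.14281079] 0.0003192352594713275 0.1319535468373903
[0.5278998  0.09033939 0.135     ] 0.13171908988649467 66.74525889583997
[0.52572461 0.08962406 0.145     ] 0.1305799900663548 66.74525889584001
[0.6581914  0.13131264 0.008     ]
[0.41346807 0.02285949 0.008     ]
```

>>> apply_moves --targets '[{"translation": [-0.37, -0.27, 0], "twist": 0, "hand": 1}, {"translation": [-0.37, -0.27, 0], "twist": 0, "hand": 1}, {"translation": [-0.37, -0.27, 0], "twist": 0, "hand": 1}, {"translation": [-0.37, -0.27, 0], "twist": 0, "hand": 1}, {"translation": [-0.37, -0.27, 0], "twist": 0, "hand": 1}, {"translation": [-0.37, -0.27, 0], "twist": 0, "hand": 1}, {"translation": [-0.37, -0.27, 0], "twist": 0, "hand": 1}, {"translation": [-0.37, -0.27, 0], "twist": 0, "hand": 1}]'

```text
time: 1.3
tool_pos: [0.4408, 0.2455, 0.2537]
tool_rot: [0.0, 0.215, 0.977, 0.0]
contact_force: [0.3, -0.2, 0.4]
gripper_width: 0.999
grasp_force: 0.0
```

>>> apply_moves --targets '[{"translation": [-0.37, -0.27, 0], "twist": 0, "hand": 1}, {"translation": [-0.37, -0.27, 0], "twist": 0, "hand": 1}, {"translation": [-0.37, -0.27, 0], "twist": 0, "hand": 1}, {"translation": [-0.37, -0.27, 0], "twist": 0, "hand": 1}, {"translation": [0, 0, 0], "twist": 1, "hand": 1}, {"translation": [0, 0, 0], "twist": 1, "hand": 1}, {"translation": [0, 0, 0], "twist": 1, "hand": 1}, {"translation": [0, 0, 0], "twist": 1, "hand": 1}]'

```text
time: 2.1
tool_pos: [0.5294, 0.0867, 0.2534]
tool_rot: [0.0, 0.407, 0.914, 0.0]
contact_force: [0.1, -0.7, 0.3]
gripper_width: 1.0
grasp_force: 0.0
```

>>> apply_moves --targets '[{"translation": [0, 0, 0], "twist": 1, "hand": 1}, {"translation": [0, 0, 0], "twist": 1, "hand": 1}, {"translation": [0, 0, 0], "twist": 1, "hand": 1}, {"translation": [0, 0, 0], "twist": 1, "hand": 1}, {"translation": [0, 0, 0], "twist": 1, "hand": 1}, {"translation": [0, 0, 0], "twist": 1, "hand": 1}, {"translation": [0, 0, 0], "twist": 1, "hand": 1}, {"translation": [0, 0, 0], "twist": 1, "hand": 1}]'

```text
time: 2.9
tool_pos: [0.5293, 0.087, 0.2534]
tool_rot: [0.0, 0.73, 0.683, 0.0]
contact_force: [0.5, -0.4, -0.0]
gripper_width: 1.004
grasp_force: 0.0
```

>>> apply_moves --targets '[{"translation": [0, 0, 0], "twist": 1, "hand": 1}, {"translation": [0, 0, 0], "twist": 1, "hand": 1}, {"translation": [0, 0, 0], "twist": 1, "hand": 1}, {"translation": [0, 0, 0], "twist": 0.5, "hand": 1}, {"translation": [0, 0, 0], "twist": 0, "hand": 1}]'

```text
time: 3.4
tool_pos: [0.5293, 0.087, 0.2534]
tool_rot: [0.0, 0.837, 0.548, 0.0]
contact_force: [-0.2, 0.5, -0.9]
gripper_width: 1.002
grasp_force: 0.0
```

Run:
```python
from h import *
a=grab_frame("top")[100:280,170:310,::-1];b=grab_frame("side")[60:220,230:370,::-1]
o=np.zeros((540,800,3),np.uint8);x=cv2.resize(a,(400,514));y=cv2.resize(b,(400,457))
o[:514,:400]=x;o[:457,400:]=y;cv2.imwrite("pics/c1.png",o)
```

```text
(no output)
```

View pics/c1.png

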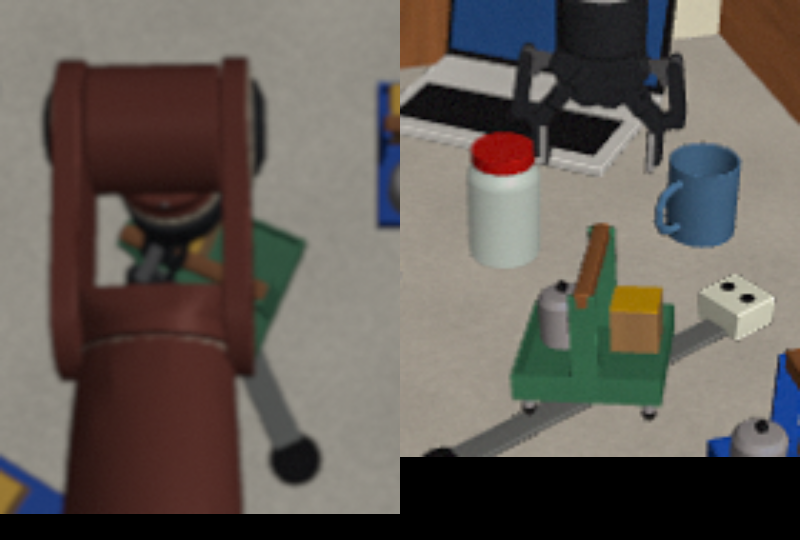

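The side crop shows the open fingers at (540,155) and (655,165), straddling the bar at (595,265) and aligned with it. I'll descend and close.

>>> apply_moves --targets '[{"translation": [0, -0.03, 0.3], "twist": 0, "hand": 1}, {"translation": [0, 0, 0.3], "twist": 0, "hand": 1}, {"translation": [0, 0, 0.3], "twist": 0, "hand": 1}, {"translation": [0, 0, 0.22], "twist": 0, "hand": 1}, {"translation": [0, 0, 0], "twist": 0, "hand": 1}]'

```text
time: 4.0
tool_pos: [0.5238, 0.0881, 0.1372]
tool_rot: [-0.002, 0.837, 0.548, -0.003]
contact_force: [-1.3, -0.1, -0.2]
gripper_width: 0.998
grasp_force: 0.0
```

>>> apply_moves --targets '[{"translation": [0, 0, 0], "twist": 0, "hand": 0}, {"translation": [0, 0, 0], "twist": 0, "hand": 0}, {"translation": [0, 0, 0], "twist": 0, "hand": 0}, {"translation": [0, 0, 0], "twist": 0, "hand": 0}, {"translation": [0, 0, 0], "twist": 0, "hand": 0}, {"translation": [0, 0, 0], "twist": 0, "hand": 0}, {"translation": [0, 0, 0], "twist": 0, "hand": 0}, {"translation": [0, 0, 0], "twist": 0, "hand": 0}]'

```text
time: 4.8
tool_pos: [0.5275, 0.0879, 0.1425]
tool_rot: [0.001, 0.837, 0.547, 0.001]
contact_force: [-0.2, -2.5, 5.1]
gripper_width: 0.179
grasp_force: 59.9
```

>>> apply_moves --targets '[{"translation": [0, 0, -0.1], "twist": 0, "hand": 0}, {"translation": [0, 0, -0.1], "twist": 0, "hand": 0}, {"translation": [-0.08, 0.08, -0.1], "twist": 0, "hand": 0}, {"translation": [0, 0, 0], "twist": 0, "hand": 0}]'

```text
time: 5.2
tool_pos: [0.5319, 0.0767, 0.173]
tool_rot: [0.001, 0.837, 0.547, 0.001]
contact_force: [0.3, 0.4, -4.1]
gripper_width: 0.177
grasp_force: 60.0
```

>>> apply_moves --targets '[{"translation": [0, 0, 0], "twist": 0.5, "hand": 0}, {"translation": [0, 0, 0], "twist": 1, "hand": 0}, {"translation": [0, 0, 0], "twist": 1, "hand": 0}, {"translation": [0, 0, 0], "twist": 1, "hand": 0}, {"translation": [0, 0, 0], "twist": 1, "hand": 0}, {"translation": [0, 0, 0], "twist": 1, "hand": 0}, {"translation": [0, 0, 0], "twist": 1, "hand": 0}, {"translation": [0, 0, 0], "twist": 0.9, "hand": 0}]'

```text
time: 6.0
tool_pos: [0.5302, 0.0775, 0.1706]
tool_rot: [-0.0, 0.979, 0.206, -0.001]
contact_force: [-0.7, -0.2, -5.0]
gripper_width: 0.178
grasp_force: 59.8
```

>>> apply_moves --targets '[{"translation": [0, 0, 0], "twist": 0, "hand": 0}, {"translation": [0, 0, 0], "twist": 0, "hand": 0}, {"translation": [0, 0, 0], "twist": 0, "hand": 0}]'

```text
time: 6.3
tool_pos: [0.5305, 0.0776, 0.1711]
tool_rot: [-0.0, 0.978, 0.208, -0.0]
contact_force: [-0.6, 0.4, -4.5]
gripper_width: 0.175
grasp_force: 59.9
```

Run:
```python
from h import *
a=grab_frame("top")[100:280,170:310,::-1];b=grab_frame("side")[60:220,230:370,::-1]
o=np.zeros((540,800,3),np.uint8);x=cv2.resize(a,(400,514));y=cv2.resize(b,(400,457))
o[:514,:400]=x;o[:457,400:]=y;cv2.imwrite("pics/c2.png",o)
```

```text
(no output)
```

View pics/c2.png

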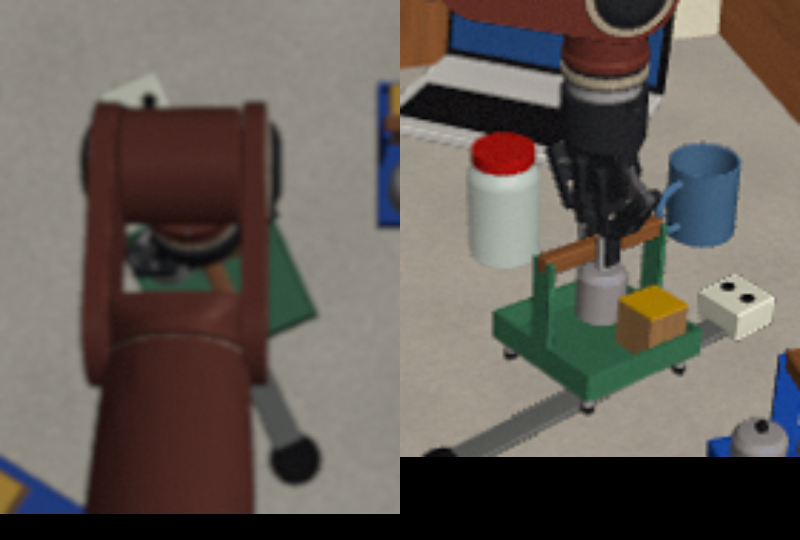

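The caddy is lifted and turned, with its handle now along the strip. I'll lower it.

>>> apply_moves --targets '[{"translation": [0, 0, 0.1], "twist": 0, "hand": 0}, {"translation": [0, 0, 0.1], "twist": 0, "hand": 0}, {"translation": [0, 0, 0.1], "twist": 0, "hand": 0}, {"translation": [0, 0, 0.03], "twist": 0, "hand": 0}, {"translation": [0, 0, 0], "twist": 0, "hand": 0}, {"translation": [0, 0, 0], "twist": 0, "hand": 0}]'

```text
time: 7.0
tool_pos: [0.5317, 0.0764, 0.1401]
tool_rot: [0.002, 0.978, 0.208, 0.0]
contact_force: [-3.2, -4.3, 6.9]
gripper_width: 0.175
grasp_force: 59.6
```

>>> apply_moves --targets '[{"translation": [0, 0, 0.03], "twist": 0, "hand": 0}, {"translation": [0, 0, 0], "twist": 0, "hand": 0}, {"translation": [0, 0, 0], "twist": 0, "hand": 0}]'

```text
time: 7.3
tool_pos: [0.5328, 0.0754, 0.1394]
tool_rot: [0.003, 0.978, 0.208, 0.001]
contact_force: [-5.7, -8.8, 14.9]
gripper_width: 0.178
grasp_force: 60.7
```

Run:
```python
from h import *
b=grab_frame("side")[90:230,230:370,::-1]
cv2.imwrite("pics/c3.png",cv2.resize(b,(600,600),interpolation=3))
```

```text
(no output)
```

View pics/c3.png

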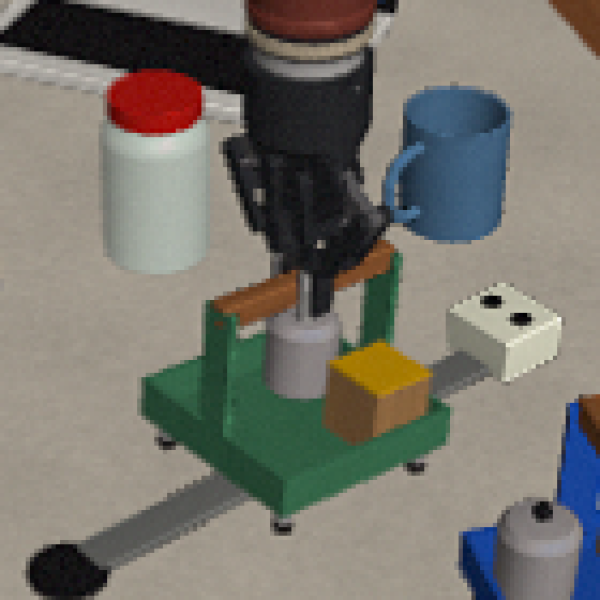

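The crop shows the feet at (165,440), (283,525) and (415,465), straddling the strip. I'll release and withdraw.

>>> apply_moves --targets '[{"translation": [0, 0, -0.03], "twist": 0, "hand": 0}, {"translation": [0, 0, 0], "twist": 0, "hand": 0.3}, {"translation": [0, 0, 0], "twist": 0, "hand": 0.5}, {"translation": [0, 0, 0], "twist": 0, "hand": 0.8}, {"translation": [0, 0, 0], "twist": 0, "hand": 1}, {"translation": [0, 0, 0], "twist": 0, "hand": 1}, {"translation": [0, 0, 0], "twist": 0, "hand": 1}, {"translation": [0, 0, 0], "twist": 0, "hand": 1}]'

```text
time: 8.15
tool_pos: [0.5307, 0.0777, 0.1382]
tool_rot: [-0.0, 0.978, 0.208, -0.0]
contact_force: [0.5, -1.0, -0.6]
gripper_width: 1.002
grasp_force: 0.0
```

>>> apply_moves --targets '[{"translation": [0, 0, -0.2], "twist": 0, "hand": 1}, {"translation": [0, 0, -0.4], "twist": 0, "hand": 1}, {"translation": [0, 0, -0.4], "twist": 0, "hand": 1}, {"translation": [0.4, 0, 0], "twist": 0, "hand": 1}, {"translation": [0.4, 0, 0], "twist": 0, "hand": 1}, {"translation": [0, 0, 0], "twist": 0, "hand": 1}]'

```text
time: 8.75
tool_pos: [0.6064, 0.1114, 0.2375]
tool_rot: [-0.0, 0.978, 0.208, 0.0]
contact_force: [-0.5, -0.3, -0.8]
gripper_width: 0.999
grasp_force: 0.0
```

>>> apply_moves --targets '[{"translation": [0, -0.4, -0.1], "twist": 0, "hand": 1}, {"translation": [0, -0.4, -0.1], "twist": 0, "hand": 1}, {"translation": [0, -0.4, 0], "twist": 0, "hand": 1}, {"translation": [0, -0.4, 0], "twist": 0, "hand": 1}, {"translation": [0, -0.4, 0], "twist": 0, "hand": 1}, {"translation": [0, -0.4, 0], "twist": 0, "hand": 1}, {"translation": [0, 0, 0], "twist": 0, "hand": 1}]'

```text
time: 9.45
tool_pos: [0.5037, 0.3326, 0.2582]
tool_rot: [-0.001, 0.978, 0.21, -0.0]
contact_force: [-0.8, 0.0, -0.5]
gripper_width: 0.998
grasp_force: 0.0
```

Run:
```python
from h import *
a=grab_frame("top")[125:275,190:290,::-1];b=grab_frame("side")[125:225,250:350,::-1]
o=np.zeros((600,800,3),np.uint8)
o[:600,:400]=cv2.resize(a,(400,600),interpolation=3)
o[:400,400:]=cv2.resize(b,(400,400),interpolation=3)
# predicted feet and rim corners, bar ends for ideal pose
def R(x,y,t=np.radians(24),c=(.5315,.077)): return c[0]+x*np.cos(t)-y*np.sin(t),c[1]+x*np.sin(t)+y*np.cos(t)
for sx in(-1,1):
  for sy in (-1,1):
    for r,z,col in((.057,0.0,(0,0,255)),(.07,.052,(255,255,0))):
      P=[*R(sx*r,sy*r),z]
      u=proj("top",P);v=proj("side",P)
      cv2.circle(o,(int((u[0]+.5-190)*4),int((u[1]+.5-125)*4)),3,col,1)
      cv2.circle(o,(int((v[0]+.5-250)*4)+400,int((v[1]+.5-125)*4)),3,col,1)
cv2.imwrite("pics/c4.png",o)
for q in ("green_caddy","jar","white_caddy"):
    print(q,[(round(r["score"],2),np.round(r["point"],3)) for r in recognise("side",q)])
```

```text
green_caddy [(0.77, array([ 0.647, -0.152,  0.048])), (0.74, array([0.524, 0.057, 0.052])), (0.57, array([0.287, 0.255, 0.05 ]))]
jar [(0.7, array([0.498, 0.319, 0.084]))]
white_caddy [(0.81, array([ 0.514, -0.398,  0.04 ]))]
```

View pics/c4.png

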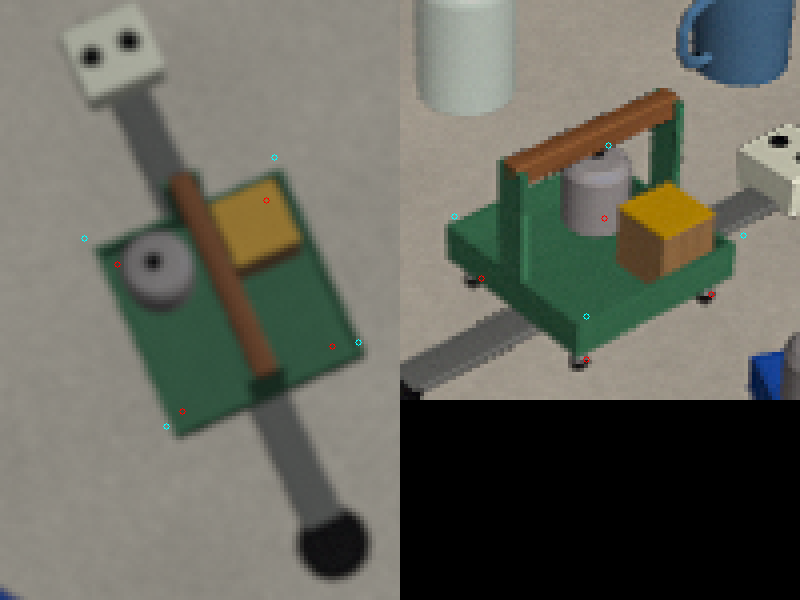

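The final crop shows the caddy level and square. Its feet in the side view at (472,280), (578,362) and (706,297) lie within a few mm of the predicted on-desk marks, and the strip runs under the middle. The jar and white caddy have not moved. I'll hand the job in.

```bash
python3 -c "
from plant import *
print(job_done())"
```

```text
the job is handed in; nothing more can be done
None
```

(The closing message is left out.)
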